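# Hang the dish carrier in the slotted rail

### The arm

A 7-joint arm with a two-finger parallel gripper is mounted at the origin on the work surface. World frame = base frame: x ahead of the robot, y to its left, z up, the work surface at z = 0. Lengths are in m, angles in rad, forces in N, time in s.
With the tool pointing down it reaches from about 0.4 to 0.85 m from the base axis. Payload 10.4 kg.
Tool frame: the origin (TCP) lies at the very end of the fingers, on their centre line; the grasp point (between the pads) lies 19 mm behind it (manip.grip_point_offset is the z of the grasp point in the tool frame, in m); z points along the fingers, y is the direction in which the jaws open and shut (so a half turn about z gives the same grasp; the last joint's range is limited). The gripper opens to 85 mm and grips with 20 to 120 N. Pads are 22 mm wide; open, the fingers measure 114 mm over their backs; the gripper's body (76 mm by 85 mm) begins 54 mm behind the grasp point. The pads swing forward as they close: fully open they stand 13 mm farther back than shut.
Start: joints at [-1.185, 0.332, -0.065, 1.46, 0.022, 1.35, -0.088], TCP at [0.248, 0.574, 0.231] pointing down, gripper open.
Joint ranges: [-2.6, 2.6], [-0.5, 2.12], [-1.47, 1.34], [0.16, 2.42], [-1.27, 4.41], [0.06, 2.06], [-2.6, 2.6]. Speed limits (rad/s): [2.22, 2.22, 2.79, 2.79, 3.14, 3.14, 3.14].

### API

Orientations are given as a unit quaternion [x, y, z, w].
In Python, from workcell import manip, camera, get_calibration, hand_in gives the robot as it stands.
- The arm moves only by the shell command python3 -m pendant 'ROWS' [FORCE]. ROWS is JSON, a list of rows, each a list of 5 numbers: the shift along the tool's x, y, z in units of 40 mm (1.0 is 40 mm), then the turn about the tool's z in units of 6 degrees (1.0 is 6 degrees), then the closure, from 0 (fully open) to 1 (shut). A call has 1 to 5 rows; each row is the pose to reach, as a shift and turn from the pose commanded when the call began, along the tool's axes at that moment; what a row does not reach only later rows make up. A row lasts 1/8 s, in which the tool goes at most 62.5 mm and 10.7 degrees, less where a joint would pass 70% of its speed; a pose out of reach is approached as far as the arm can. A call with a gripper value outside its range is refused whole. The fingers move at their own pace and stop on an object; FORCE is the grip in N (left out, the last holds). Time passes only in rows, so rows that repeat a pose let the fingers close. It gives the time, the measured TCP pose, the force and the opening at its end, in the units of the state.
- manip.get_obs(): the state, without advancing time (a new reading comes with each control period).
- camera(name): name is "scene" or "side" or "wrist"; returns (picture, depth): 400x640x3 uint8, red, green, blue; 400x640 float32, m along the optical axis (not along the pixel's ray), 0 where there is no reading.
- get_calibration(name): a dict with "vfov" (degrees; the focal length in pixels is half the picture's height over the tangent of half this angle, whatever the lens; pixels are square), "cx", "cy" (the principal point, pixels), "distortion" ([k1, k2, p1, p2, k3] as OpenCV has them; the pictures are not rectified), "position" and "rotation" of the camera in the world. Camera axes: x right, y down, z forward; pixel columns grow to the right and rows downward; lengths in m; the calibration is good to about 2 mm. A picture is of the moment at which its call begins: read the wrist's pose just before it. get_calibration takes no time and is no camera call; for the wrist camera it gives the pose at the moment of the call.
- hand_in(): hands the job in, once; it reports no verdict.
The state is a dict: "clock": time; "joint_pos": joint angles; "joint_velocities": joint speeds; "tau": joint torques, N m; "position": TCP position; "ee_rot": TCP orientation; "ft_force": force on the tool from outside, world axes, zero at the start; "torque": the same for the moment, N m; "grip_width": opening from 0.0 (shut) to 1.0 (fully open).
Only numpy, scipy, OpenCV 4.12 (cv2) and the standard library are available. Lean on these libraries where they do the work, as an engineer would, in place of code of your own. Each camera call takes 0.05 s, during which the arm holds its last target.

### The job

Take the dish carrier with the blue knob and hang it in the slotted rail: bring its neck in through the rail's open end and slide it all the way home to the closed end, then let go so that it hangs there by its collar. Keep it upright all the way, and leave the white-knobbed and orange-knobbed carriers standing where they are.

Things in the scene. Friction and masses are not known exactly. Their poses are not given: they have to be found in the camera images.
- blue_knob (a point): Centre of the blue knob (26 mm dia., 36 mm tall, grip from above, any yaw) of the carrier to hang: loose, 150-310 g, round about upright z, 147 mm tall, standing on the bench. Below this point: grey collar, 48 mm dia., top 28 and underside 33 mm down; free neck, 8 mm dia., to 73 mm down; steel cage with culture dishes, 68 mm dia., to the foot 129 mm down.
- white_knob (a point): Bystander: centre of the knob of a carrier with three culture dishes, same shape and size as the blue-knobbed one (147 mm tall, 68 mm dia., knob centre 129 mm above the bench), but with a white knob. Loose; leave it standing.
- orange_knob (a point): Bystander: centre of the knob of a carrier with three culture dishes, same shape and size as the blue-knobbed one (147 mm tall, 68 mm dia., knob centre 129 mm above the bench), but with an orange knob. Loose; leave it standing.
- rail_mouth (a point): Middle of the slot's open end on the top face of the fixed aluminium rail, 160 mm above the bench; x points inward along the slot, z up. Slot 22 mm wide, 170 mm long, in a plate 5 mm thick, 112 wide, edges folded down 22; flared guides at x -30 to 0; yellow closed end on a post. Collar goes above, cage below. Hung, the knob's centre is at z = 33 mm (up to 60 fits while sliding); fully home x = 166.
Mind the look-alikes: they are no part of the job. What is shaped like the part that bears blue_knob but green or red is not meant.

How it is judged:
On the way:
1. the blue-knobbed carrier's neck is in the outer part of the slot, cage below the rail (x of blue_knob in the frame of rail_mouth between 0 and 0.11 m and y of blue_knob in the frame of rail_mouth between -0.015 and 0.015 m and z of blue_knob in the frame of rail_mouth between 0.02 and 0.075 m), for 0.1 s.
At the end, for the whole second after the job is handed in: The blue-knobbed carrier hangs in the slot by its collar, released, its neck within 15 mm of the closed end and upright within 10 degrees; the other two carriers stand within 30 mm of where they were (x of blue_knob in the frame of rail_mouth between 0.151 and 0.174 m and y of blue_knob in the frame of rail_mouth between -0.014 and 0.014 m and z of blue_knob in the frame of rail_mouth between 0.025 and 0.041 m and angle between blue_knob's own z axis and vertical below 0.175 rad and distance of each of white_knob, orange_knob from where it was at the start of the episode below 0.03 m); the robot touches nothing.
It fails at once if the blue-knobbed carrier is tipped by more than 35 degrees (angle between blue_knob's own z axis and vertical above 0.61 rad).
It fails at once if another carrier is shifted by more than 30 mm or knocked over (distance of any of white_knob, orange_knob from where it was at the start of the episode above 0.03 m).
It also fails if it takes over 40 s, if anything falls off the work surface, if the arm or the gripper's body presses on something with over 40 N, if the wrist force passes 120 N, or if a joint passes its speed limit or range.

## Working session

There is one attempt and no reset: what is moved stays moved. The work goes in short steps, Python scripts to look and compute and a shell command to move; the robot and the scene stay as the last step left them, time stands still between calls to the robot, and variables do not carry over. Pictures are saved under pics/ and viewed, and the job is handed in when it is done.

```bash
mkdir -p pics; cat > h.py <<'E'
import numpy as np, cv2
from workcell import manip, camera, get_calibration, hand_in
def snap(name,fn):
    c=get_calibration(name); p,d=camera(name)
    cv2.imwrite('pics/'+fn+'.png',p[:,:,::-1]); np.savez('pics/'+fn+'.npz',p=p,d=d,**{k:np.array(v) for k,v in c.items()})
def load(fn): return np.load('pics/'+fn+'.npz')
def K(s):
    f=200/np.tan(np.radians(float(s['vfov']))/2); return np.array([[f,0,float(s['cx'])],[0,f,float(s['cy'])],[0,0,1]])
def ray(s,u,v):
    q=cv2.undistortPoints(np.array([[[u,v]]],float),K(s),s['distortion'])[0,0]
    R=np.array(s['rotation']); R=R if R.shape==(3,3) else __import__('scipy.spatial.transform',fromlist=['R']).Rotation.from_quat(R).as_matrix()
    return s['position'],R@np.array([q[0],q[1],1])
def atz(s,u,v,z):
    o,r=ray(s,u,v); return o+r*(z-o[2])/r[2]
def atd(s,u,v,k=1):
    d=s['d'][v-k:v+k+1,u-k:u+k+1]; d=d[d>0]
    o,r=ray(s,u,v); return o+r*np.median(d)
def crop(fn,x0,x1,y0,y1,k,out):
    im=load(fn)['p'][y0:y1,x0:x1,::-1]; cv2.imwrite('pics/'+out+'.png',cv2.resize(im,None,fx=k,fy=k,interpolation=cv2.INTER_CUBIC))
E
python3 - <<'E'
from h import *
o=manip.get_obs();print({k:np.round(v,3) for k,v in o.items()}, manip.grip_point_offset)
for n in ['scene','side','wrist']:
    c=get_calibration(n);print(n,c); snap(n,n+'0')
E
```

```text
{'clock': np.float64(0.0), 'joint_pos': array([-1.185,  0.333, -0.065,  1.461,  0.022,  1.35 , -0.089]), 'joint_velocities': array([ 0.002, -0.   , -0.001,  0.001, -0.001,  0.   ,  0.001]), 'tau': array([ 0.0000e+00, -6.2546e+01,  4.9000e-02, -3.9159e+01,  1.6000e-02,
        1.0000e-02, -0.0000e+00]), 'position': array([0.248, 0.573, 0.231]), 'ee_rot': array([ 0.203,  0.979, -0.001, -0.   ]), 'ft_force': array([ 0.234,  0.285, -0.226]), 'torque': array([ 0.011, -0.007,  0.031]), 'grip_width': np.float64(1.001)} -0.0187
scene {'vfov': 53.14383114036601, 'cx': 320.8372555496238, 'cy': 204.91270626574914, 'distortion': array([-0.09931185,  0.        ,  0.        ,  0.        ,  0.        ]), 'position': array([1.14573107, 0.12787407, 0.63761576]), 'rotation': array([ 0.48186626,  0.76464083, -0.36312991, -0.22641994])}
side {'vfov': 47.67659904922549, 'cx': 319.7625505460292, 'cy': 192.3252088010052, 'distortion': array([-0.02374858,  0.        ,  0.        ,  0.        ,  0.        ]), 'position': array([ 0.46623555, -0.67321379,  0.79621792]), 'rotation': array([ 0.94049785, -0.08971792,  0.03706015, -0.32563941])}
wrist {'vfov': 66.13013128448536, 'cx': 319.1936434974243, 'cy': 196.99844877006424, 'distortion': array([-0.03912689,  0.        ,  0.        ,  0.        ,  0.        ]), 'position': array([0.1767675 , 0.60466267, 0.37418777]), 'rotation': array([0.82620381, 0.54215728, 0.08338051, 0.12845407])}
```

View pics/scene0.png

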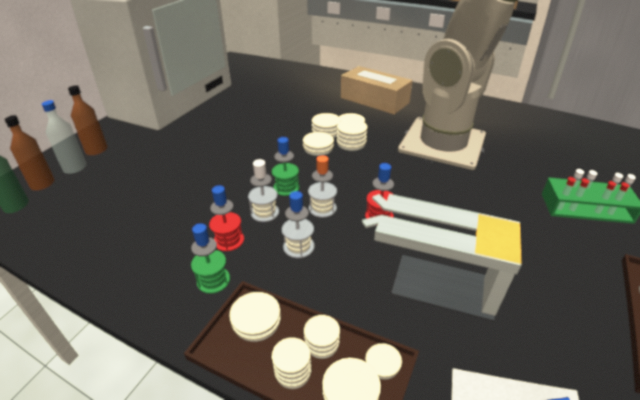

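View pics/side0.png

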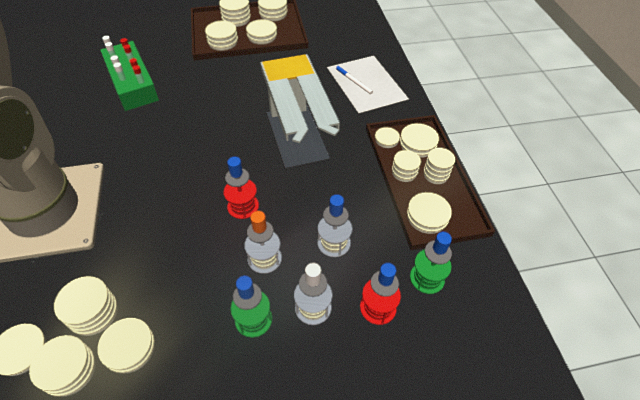

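View pics/wrist0.png

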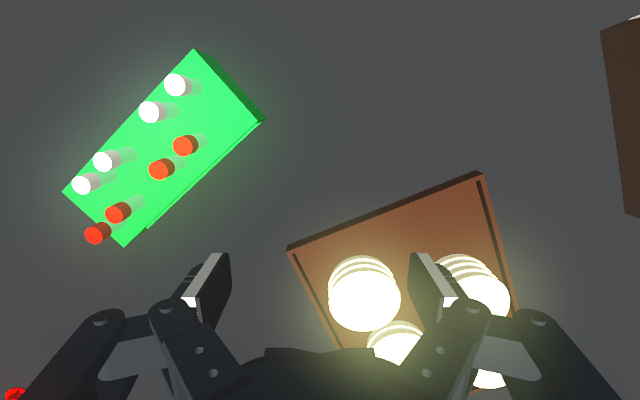

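The blue-knobbed carrier with the steel cage is at scene (296,203) and side (336,203). The rail's mouth is at scene (375,212) and side (318,130). I'll enlarge both.

```bash
python3 - <<'E'
from h import *
crop('scene0',355,535,175,315,4,'c1'); crop('side0',240,360,40,180,4,'c2')
crop('scene0',230,350,140,260,4,'c3'); crop('side0',230,360,185,285,5,'c4')
for s,l in (('scene0',[(296,203),(322,166),(260,169)]),('side0',[(336,202),(258,219),(313,271)])):
    S=load(s)
    for u,v in l: print(s,atz(S,u,v,.129).round(4),atd(S,u,v).round(4))
E
```

```text
scene0 [ 0.603  -0.1907  0.129 ] [ 0.6089 -0.1872  0.1345]
scene0 [ 0.4597 -0.2009  0.129 ] [ 0.466  -0.1979  0.1337]
scene0 [ 0.5304 -0.3227  0.129 ] [ 0.5406 -0.3152  0.1374]
side0 [ 0.6002 -0.1862  0.129 ] [ 0.5967 -0.1992  0.1467]
side0 [ 0.4546 -0.1977  0.129 ] [ 0.4549 -0.2098  0.1459]
side0 [ 0.5322 -0.3187  0.129 ] [ 0.5306 -0.3276  0.1457]
```

View pics/c1.png

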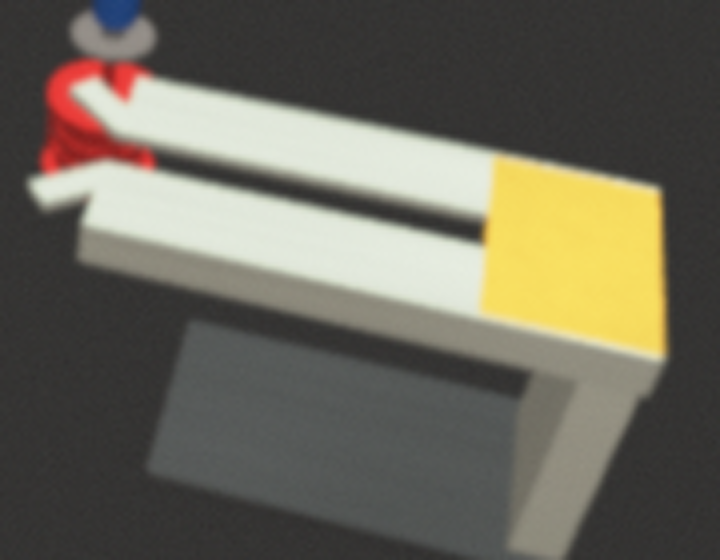

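View pics/c2.png

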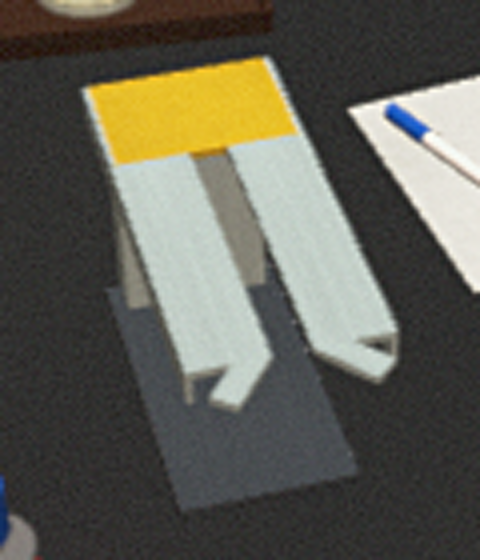

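View pics/c3.png

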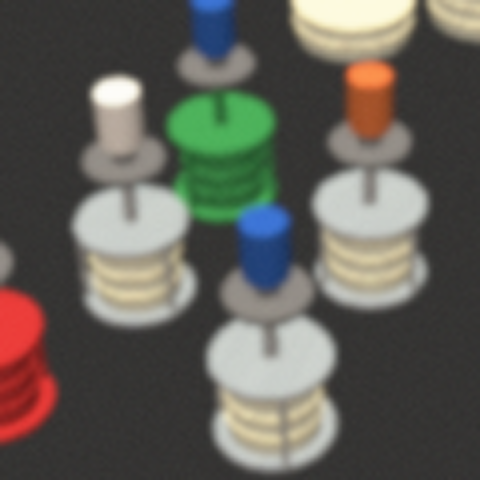

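View pics/c4.png

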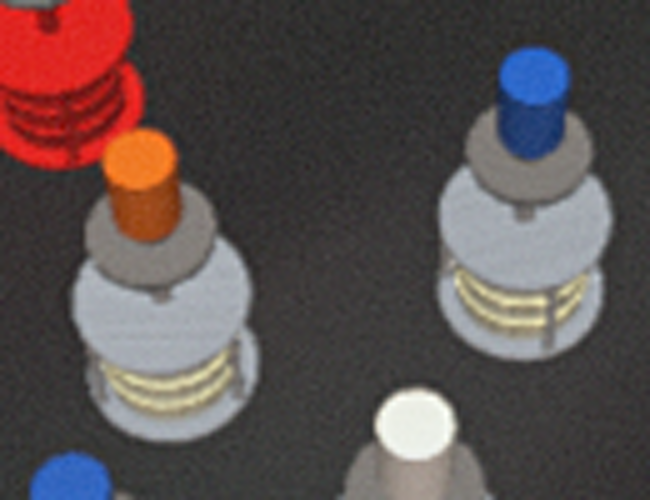

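```bash
python3 - <<'E'
from h import *
S=load('scene0');D=load('side0')
print('knob',atz(S,296.5,195.3,.147).round(4),atz(D,337,200,.147).round(4))
names=['slotmouthL(far)','slotmouthR','slotendA','slotendB','outA','outB','yA','yB']
a=[(122,135),(105,165),(487,220),(483,243),(135,78),(82,228),(493,155),(482,312)]
b=[(272,355),(313,348),(190,153),(230,148),(188,375),(397,330),(115,163),(298,133)]
for n,p,q in zip(names,a,b):
    print(n,atz(S,355+p[0]/4,175+p[1]/4,.16)[:2].round(4),atz(D,240+q[0]/4,40+q[1]/4,.16)[:2].round(4))
E
```

```text
knob [ 0.6003 -0.1901  0.147 ] [ 0.5994 -0.1953  0.147 ]
slotmouthL(far) [ 0.5794 -0.0123] [ 0.5782 -0.018 ]
slotmouthR [ 0.6032 -0.0125] [ 0.5995 -0.0167]
slotendA [0.5657 0.1539] [0.5618 0.1497]
slotendB [0.5816 0.1547] [0.5845 0.1501]
outA [ 0.5353 -0.0204] [ 0.5346 -0.0244]
outB [ 0.6473 -0.0079] [ 0.6442 -0.0115]
yA [0.5188 0.1495] [0.5195 0.1485]
yB [0.6244 0.1611] [0.6246 0.1566]
```

```bash
cat >> h.py <<'E'
from scipy.spatial.transform import Rotation as Ro
def go(x,y,z,yawdeg):
    o=manip.get_obs(); R=Ro.from_quat(o['ee_rot']).as_matrix()
    p=np.array(o['position']); d=R.T@(np.array([x,y,z])-p)/.04
    yw=np.degrees(np.arctan2(R[1,1],R[0,1])); t=-((yawdeg-yw+90)%180-90)/6
    print('t',o['clock'],'p',p.round(4),'yaw',yw.round(2),'tilt',np.degrees(np.arccos(-R[2,2])).round(2),'rows',d.round(3),round(t,3),'grip',round(float(o['grip_width']),3),'F',np.round(o['ft_force'],1))
E
python3 -c "
from h import *
go(.6,-.193,.26,6.3)"
```

```text
t 0.15 p [0.2483 0.5733 0.2307] yaw 66.58 tilt 0.06 rows [-15.682 -14.085  -0.717] 10.047 grip 1.0 F [ 0.3 -0.8  0.2]
```

```bash
python3 -m pendant '[[-1,-0.9,-0.7,1.5,0],[-2.1,-1.9,-0.7,3,0],[-3.2,-2.9,-0.7,4.5,0],[-4.3,-3.9,-0.7,6,0],[-5.4,-4.9,-0.7,7.5,0]]'
python3 -c "
from h import *
go(.6,-.193,.26,6.3)"
```

```text
clock: 0.78
position: [0.3692, 0.3059, 0.2593]
ee_rot: [0.564, 0.826, 0.0, -0.0]
ft_force: [0.7, 1.1, 0.3]
grip_width: 0.996
t 0.775 p [0.3692 0.3059 0.2593] yaw 21.28 tilt 0.02 rows [-13.715   0.851  -0.023] 2.497 grip 0.996 F [0.7 1.1 0.3]
```

```bash
python3 -m pendant '[[-1.5,0.1,0,0.5,0],[-3,0.2,0,1,0],[-4.5,0.3,0,1.5,0],[-6,0.4,0,2,0],[-7.5,0.5,0,2.5,0]]'
python3 -c "
from h import *
go(.6,-.193,.26,6.3)"
```

```text
clock: 1.4
position: [0.4981, 0.0344, 0.2594]
ee_rot: [0.666, 0.746, 0.0, -0.0]
ft_force: [1.2, 0.6, 0.3]
grip_width: 1.0
t 1.4 p [0.4981 0.0344 0.2594] yaw 6.49 tilt 0.03 rows [-5.936  1.889 -0.017] 0.032 grip 1.0 F [1.2 0.6 0.3]
```

```bash
python3 -m pendant '[[-1.4,0.45,0,0,0],[-2.8,0.9,0,0,0],[-4.2,1.35,0,0,0],[-5.6,1.8,0,0,0],[-5.9,1.9,0,0,0]]'
python3 -m pendant '[[0,0,0,0,0]]'
python3 - <<'E'
from h import *
go(.6,-.193,.26,6.3); snap('wrist','w1'); snap('side','s1')
E
```

```text
clock: 2.02
position: [0.5999, -0.1938, 0.2584]
ee_rot: [0.667, 0.745, -0.001, 0.0]
ft_force: [-0.2, 0.3, 0.7]
grip_width: 1.003
clock: 2.15
position: [0.6, -0.1899, 0.2587]
ee_rot: [0.666, 0.746, -0.0, -0.0]
ft_force: [0.1, 0.5, -0.5]
grip_width: 1.002
t 2.15 p [ 0.6    -0.1899  0.2587] yaw 6.5 tilt 0.06 rows [-0.077 -0.008 -0.032] 0.034 grip 1.002 F [ 0.1  0.5 -0.5]
```

View pics/w1.png

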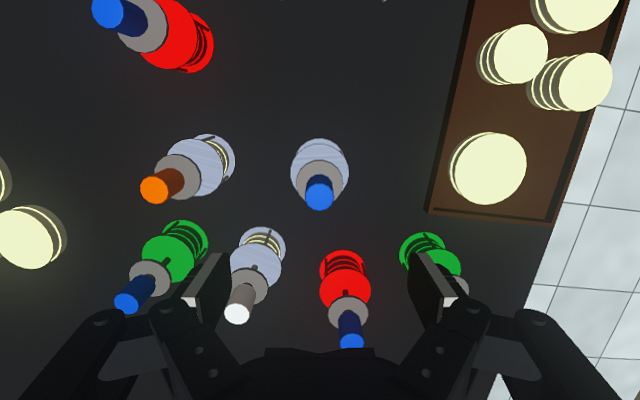

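View pics/s1.png

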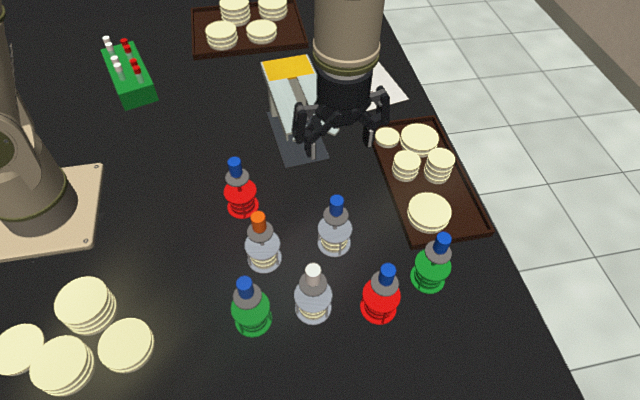

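The wrist view shows the blue knob's top at (320,196), centred between the fingers.

```bash
python3 - <<'E'
from h import *
S=load('w1'); print(atz(S,320,196,.147).round(4), atd(S,320,196).round(4), S['position'])
print(atz(S,154,190,.147).round(4),atz(S,237,314,.147).round(4))
crop('w1',270,370,130,220,6,'w1c')
E
```

```text
[ 0.6002 -0.1921  0.147 ] [ 0.6002 -0.1917  0.1483] [ 0.59078184 -0.11248144  0.40229647]
[ 0.4551 -0.203   0.147 ] [ 0.5316 -0.3246  0.147 ]
```

View pics/w1c.png

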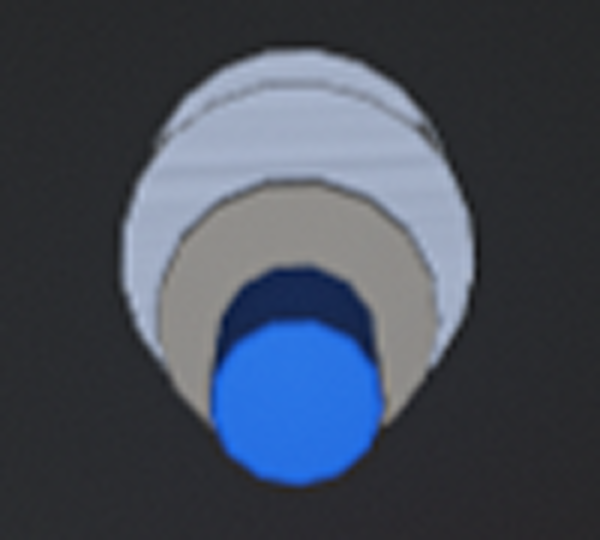

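```bash
python3 -m pendant '[[-0.05,0,1,0,0],[-0.06,0,2,0,0],[-0.07,0,3,0,0],[-0.07,0,3.65,0,0],[-0.07,0,3.65,0,0]]'
python3 -m pendant '[[0,0,0,0,0]]'
python3 -c "
from h import *
go(.6,-.193,.112,6.3)"
```

```text
clock: 2.88
position: [0.5996, -0.1898, 0.1119]
ee_rot: [0.664, 0.747, -0.0, -0.002]
ft_force: [0.2, 0.1, 1.5]
grip_width: 0.999
clock: 3.0
position: [0.6013, -0.1915, 0.1149]
ee_rot: [0.665, 0.747, 0.001, 0.001]
ft_force: [-0.6, -0.0, 0.1]
grip_width: 0.998
t 3.0 p [ 0.6013 -0.1915  0.1149] yaw 6.65 tilt 0.11 rows [-0.034 -0.036  0.072] 0.059 grip 0.998 F [-0.6 -0.   0.1]
```

```bash
python3 -m pendant '[[0,0,0,0,0.4],[0,0,0,0,0.6],[0,0,0,0,0.8],[0,0,0,0,1],[0,0,0,0,1]]' 60
python3 -m pendant '[[0,0,0,0,1],[0,0,0,0,1]]'
```

```text
clock: 3.62
position: [0.6005, -0.1925, 0.1137]
ee_rot: [0.665, 0.746, 0.0, 0.0]
ft_force: [-3.7, 0.3, 5.5]
grip_width: 0.286
clock: 3.88
position: [0.6006, -0.1925, 0.1137]
ee_rot: [0.665, 0.746, 0.0, 0.0]
ft_force: [-1.6, 0.1, 5.4]
grip_width: 0.285
```

```bash
python3 -m pendant '[[0,0,-0.4,0,1],[0,0,-0.9,0,1],[0,0,-1.4,0,1],[0,0,-1.9,0,1],[0,0,-1.9,0,1]]'
python3 - <<'E'
from h import *
go(.593,-.055,.190,6.3); snap('side','s2'); snap('scene','c2s'); crop('side0' if 0 else 's2',230,430,60,260,4,'s2c')
E
```

```text
clock: 4.5
position: [0.6014, -0.1927, 0.1915]
ee_rot: [0.665, 0.747, 0.001, 0.001]
ft_force: [0.1, 1.0, -2.7]
grip_width: 0.284
t 4.5 p [ 0.6014 -0.1927  0.1915] yaw 6.58 tilt 0.19 rows [3.444 0.185 0.035] 0.046 grip 0.284 F [ 0.1  1.  -2.7]
```

View pics/s2.png

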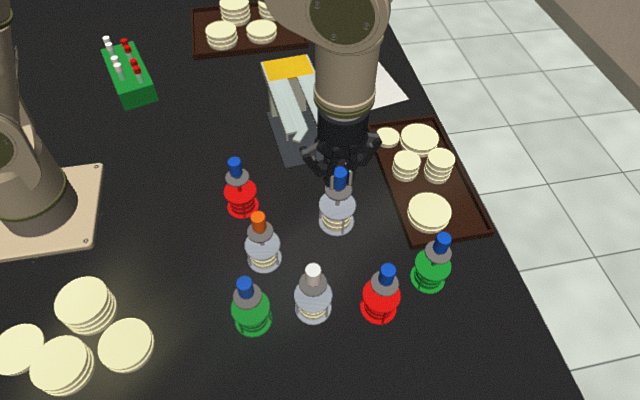

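View pics/c2s.png

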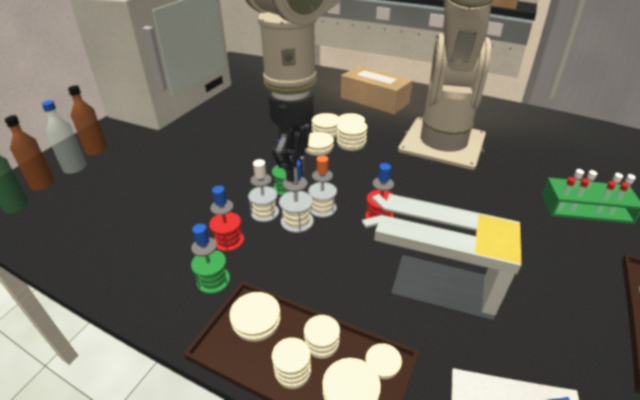

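Lifted upright at side (337,205); clear below. Now line up in front of the mouth.

```bash
python3 -m pendant '[[0.7,0.2,0,0,1],[1.5,0.21,0,0,1],[2.3,0.21,0,0,1],[3.1,0.21,0,0,1],[3.4,0.21,0,0,1]]'
python3 - <<'E'
from h import *
snap('wrist','w3'); snap('side','s3'); snap('scene','c3s'); go(.594,-.055,.190,6.3); 
crop('s3',230,430,60,210,4,'s3c');crop('c3s',320,520,130,280,4,'c3c')
E
```

```text
clock: 5.22
position: [0.5927, -0.0538, 0.1883]
ee_rot: [0.664, 0.747, -0.0, -0.001]
ft_force: [0.3, -0.1, -1.4]
grip_width: 0.284
t 5.375 p [ 0.5931 -0.0566  0.1889] yaw 6.6 tilt 0.04 rows [ 0.037  0.027 -0.028] 0.049 grip 0.292 F [ 0.6 -0.1 -1.9]
```

View pics/w3.png

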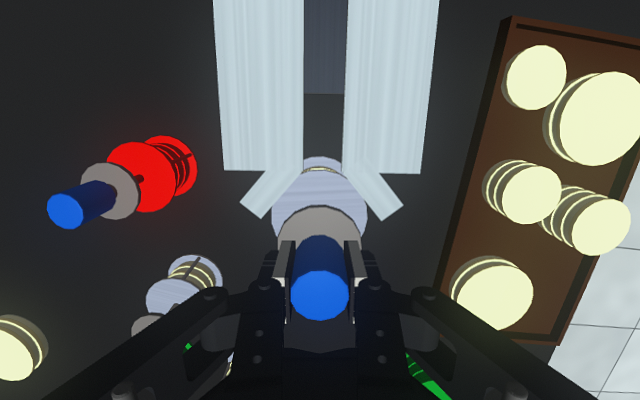

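View pics/s3c.png

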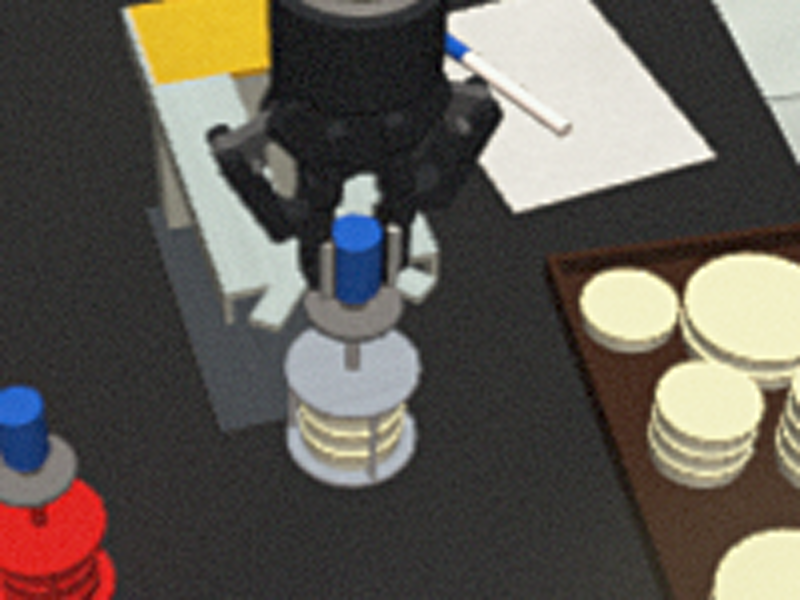

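View pics/c3c.png

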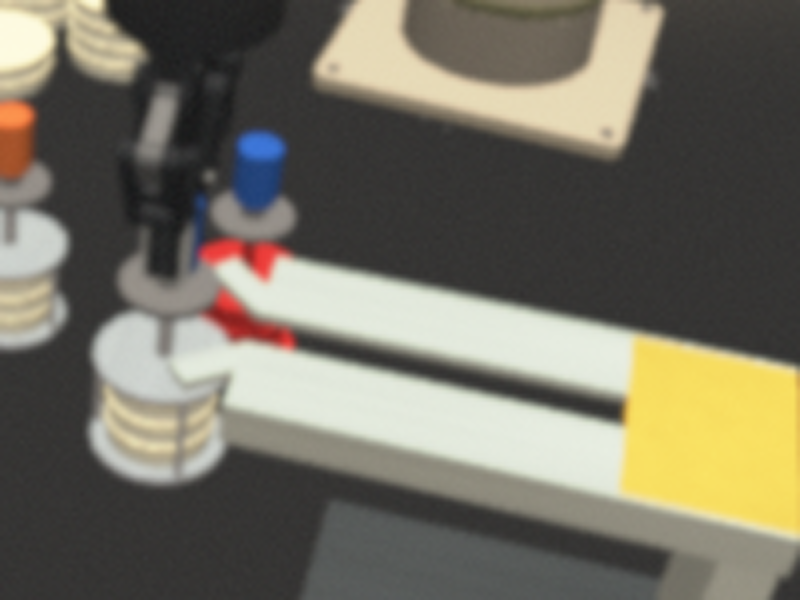

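The wrist view gives a clean look: slot mouth corners at (303,174) and (343,174), plate corners at (224,170) and (421,174), knob top at (320,296).

```bash
python3 - <<'E'
from h import *
S=load('w3')
P={n:atz(S,*uv,.16)[:2] for n,uv in dict(sl=(303,172),sr=(343,172),ol=(224,170),orr=(421,174),sl2=(304,5),sr2=(348,5),ol2=(213,5),or2=(438,5)).items()}
for n in P: print(n,P[n].round(4))
print('knob',atz(S,320,296,.2225).round(4))
for a,b in (('sl','sl2'),('sr','sr2'),('ol','ol2'),('orr','or2')): 
    d=P[b]-P[a]; print(a,-d[0]/d[1])
crop('w3',200,440,0,320,2.4,'w3c')
E
```

```text
sl [ 0.5784 -0.0168]
sr [ 0.6012 -0.0141]
ol [ 0.5333 -0.0209]
orr [ 0.646 -0.01 ]
sl2 [0.5702 0.0678]
sr2 [0.592  0.0704]
ol2 [0.5251 0.063 ]
or2 [0.6366 0.0761]
knob [ 0.5926 -0.054   0.2225]
sl 0.09689739055107888
sr 0.10932548580665531
ol 0.09791106742051846
orr 0.10950283913546127
```

View pics/w3c.png

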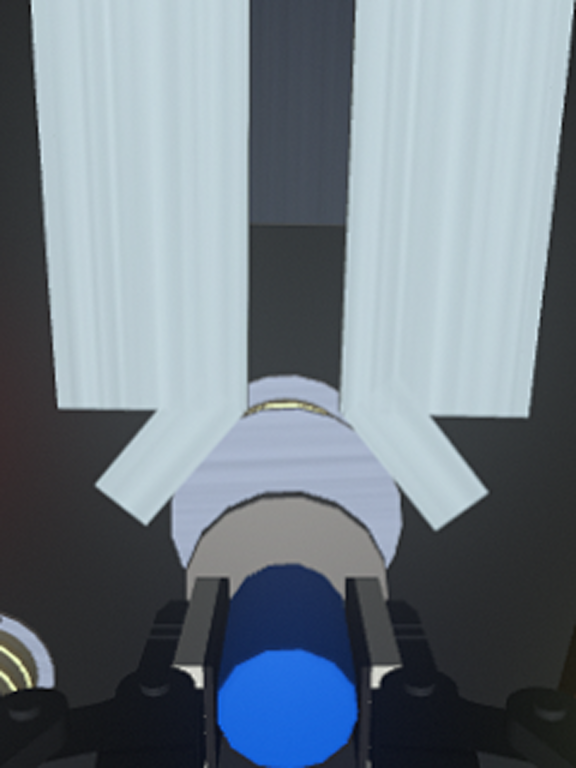

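```bash
python3 -m pendant '[[0.5,0.04,0,0,1],[1,0.04,0,0,1],[1.5,0.05,0,0,1],[2,0.05,0,0,1],[2.5,0.06,0,0,1]]'
python3 - <<'E'
from h import *
snap('wrist','w4'); snap('scene','c4s'); go(.572,.149,.190,6.3); 
crop('c4s',320,520,130,280,4,'c4c')
E
```

```text
clock: 6.0
position: [0.5843, 0.0423, 0.1892]
ee_rot: [0.666, 0.746, -0.0, 0.0]
ft_force: [-0.0, -0.1, -1.9]
grip_width: 0.288
t 6.1 p [0.5842 0.0452 0.189 ] yaw 6.7 tilt 0.05 rows [ 2.612e+00  1.000e-03 -2.200e-02] 0.066 grip 0.284 F [-1.   0.5 -1.2]
```

View pics/w4.png

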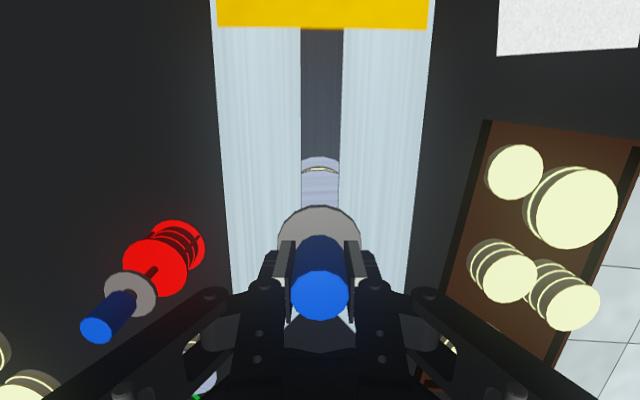

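View pics/c4c.png

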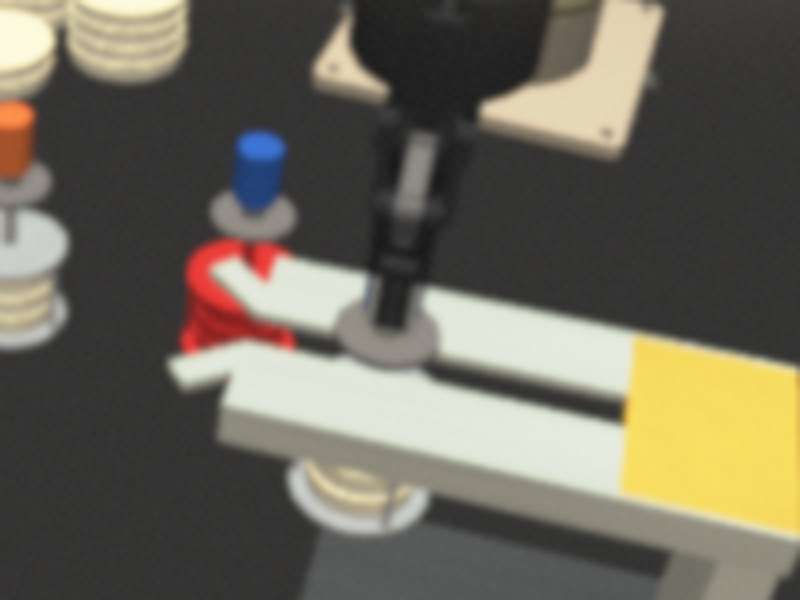

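The neck is in the slot, centred, with no side force. I'll check the closed end at wrist (322,28).

```bash
python3 - <<'E'
from h import *
S=load('w4')
for uv in ((301,28),(344,28),(322,28)): print(atz(S,*uv,.16).round(4),atd(S,*uv).round(4))
print('knob',atz(S,320,295,.2225).round(4))
E
python3 -m pendant '[[0.5,0,0,0,1],[1,0,0,0,1],[1.5,0,0,0,1],[2,0,0,0,1],[2.3,0,0,0,1]]'
python3 -m pendant '[[0.1,0,0,0,1],[0.15,0,0,0,1]]'
python3 -c "
from h import *
go(.572,.149,.179,6.3)"
```

```text
[0.562  0.1536 0.16  ] [0.5621 0.1533 0.1613]
[0.5836 0.156  0.16  ] [0.5836 0.1558 0.1609]
[0.5726 0.1547 0.16  ] [0.5726 0.1545 0.1614]
knob [0.5841 0.0419 0.2225]
clock: 6.72
position: [0.5733, 0.1367, 0.1892]
ee_rot: [0.665, 0.747, 0.0, -0.0]
ft_force: [-0.3, -0.4, -1.4]
grip_width: 0.287
clock: 6.98
position: [0.5731, 0.1403, 0.1893]
ee_rot: [0.666, 0.746, -0.0, 0.0]
ft_force: [0.1, -0.4, -2.0]
grip_width: 0.283
t 6.975 p [0.5731 0.1403 0.1893] yaw 6.54 tilt 0.02 rows [ 0.219 -0.002  0.258] 0.04 grip 0.283 F [ 0.1 -0.4 -2. ]
```

```bash
python3 -m pendant '[[0.1,0,0,0,1],[0.2,0,0,0,1],[0.2,0,0.15,0,1],[0.2,0,0.25,0,1],[0.2,0,0.27,0,1]]'
python3 -m pendant '[[0,0,0,0,1]]'
python3 -c "
from h import *
go(.572,.149,.1777,6.3)"
```

```text
clock: 7.6
position: [0.5718, 0.1484, 0.178]
ee_rot: [0.665, 0.746, -0.0, -0.0]
ft_force: [0.1, -0.4, -2.1]
grip_width: 0.284
clock: 7.72
position: [0.5721, 0.1485, 0.1785]
ee_rot: [0.665, 0.746, -0.0, -0.0]
ft_force: [0.1, 0.8, -2.8]
grip_width: 0.286
t 7.725 p [0.5721 0.1485 0.1785] yaw 6.57 tilt 0.0 rows [ 0.012 -0.     0.019] 0.045 grip 0.286 F [ 0.1  0.8 -2.8]
```

```bash
python3 -m pendant '[[0,0,0.02,0,1],[0,0,0.04,0,1],[0,0,0.04,0,1]]'
```

```text
clock: 8.1
position: [0.5722, 0.1486, 0.1776]
ee_rot: [0.665, 0.746, 0.0, 0.0]
ft_force: [-3.2, -1.0, 5.2]
grip_width: 0.286
```

```bash
python3 - <<'E'
from h import *
snap('wrist','w5'); snap('scene','c5s'); crop('c5s',400,560,130,280,4,'c5c'); go(.572,.149,.1777,6.3)
E
```

```text
t 8.2 p [0.5722 0.1487 0.1776] yaw 6.57 tilt 0.04 rows [ 0.009 -0.004 -0.001] 0.045 grip 0.29 F [-3.9 -0.2  5.7]
```

View pics/c5c.png

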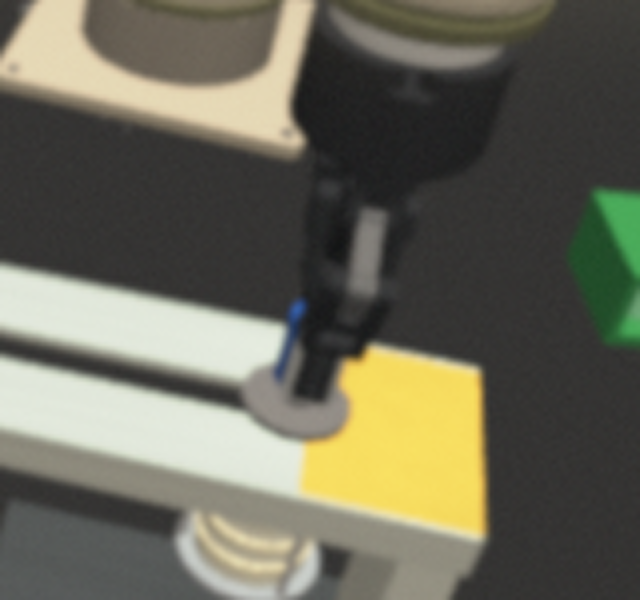

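View pics/w5.png

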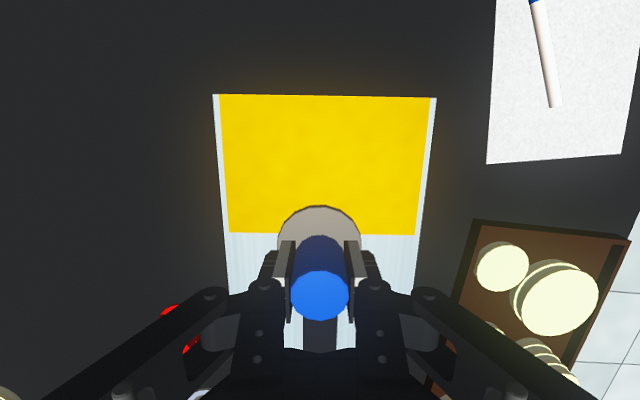

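The collar is seated: Fz went from -2.5 to +5.5 N and the collar overlaps the yellow end. Releasing, then going straight up.

```bash
python3 -m pendant '[[0,0,-0.03,0,0.6],[0,0,-0.03,0,0.4],[0,0,-0.03,0,0.2],[0,0,-0.03,0,0],[0,0,-0.03,0,0]]'
python3 -m pendant '[[0,0,-0.5,0,0],[0,0,-1.2,0,0],[0,0,-2,0,0],[0,0,-2.8,0,0],[0,0,-2.8,0,0]]'
python3 - <<'E'
from h import *
snap('wrist','w6'); snap('scene','c6s'); crop('c6s',400,560,130,280,4,'c6c'); go(.572,.149,.1777,6.3); snap('side','s6')
S=load('w6')
E
```

```text
clock: 8.82
position: [0.5721, 0.1487, 0.1781]
ee_rot: [0.665, 0.747, 0.0, -0.0]
ft_force: [-0.5, 0.4, -0.1]
grip_width: 0.997
clock: 9.45
position: [0.5731, 0.1488, 0.2926]
ee_rot: [0.665, 0.746, 0.002, 0.001]
ft_force: [0.5, 0.1, -1.4]
grip_width: 1.001
t 9.55 p [0.572  0.1487 0.2897] yaw 6.58 tilt 0.01 rows [7.000e-03 2.000e-03 2.801e+00] 0.047 grip 1.001 F [-0.1  0.3 -0.6]
```

View pics/c6s.png

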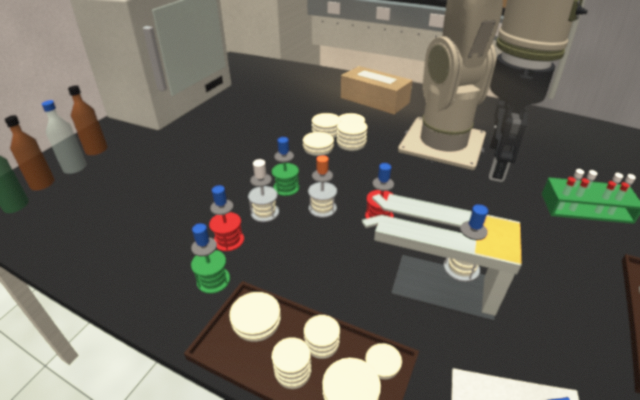

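View pics/w6.png

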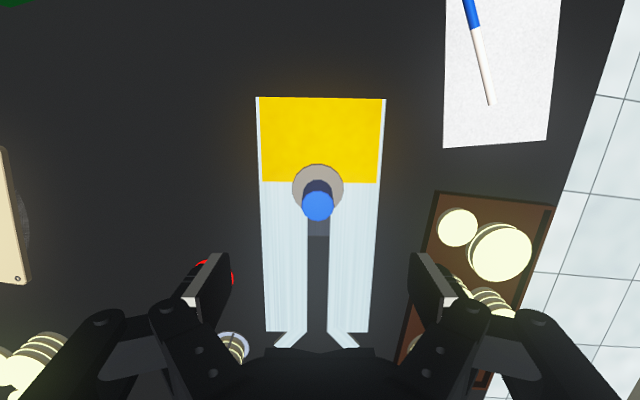

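View pics/s6.png

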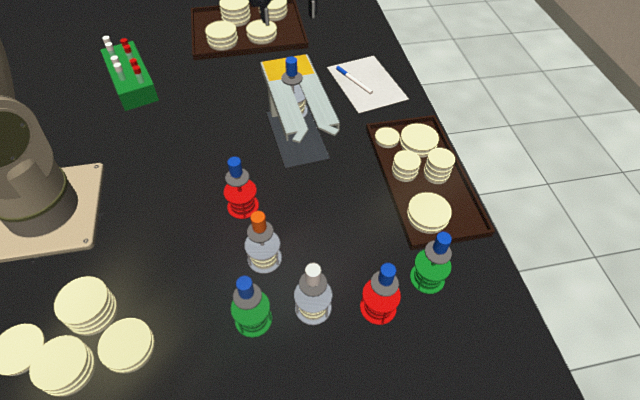

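The carrier hangs upright, with its knob top at wrist (317,205). The bystanders are at the same pixels as before: orange at (322,166) and white at (260,169) in the scene view. Checking the position numerically.

```bash
python3 - <<'E'
from h import *
S=load('w6'); M=np.array([.5898,-.0153]); a=.107; X=np.array([-np.sin(a),np.cos(a)]);Y=np.array([-np.cos(a),-np.sin(a)])
p=atz(S,317.5,206,.211); q=atd(S,317,206); print(p.round(4),q.round(4)); 
# same view: slot edge with yellow
e=atz(S,318,183,.16); print('end',e.round(4))
d=p[:2]-M; print('x',d@X,'y',d@Y, 'dist to end',(e-p)[:2]@X)
E
```

```text
[0.5717 0.1478 0.211 ] [0.5713 0.148  0.2117]
end [0.5715 0.1527 0.16  ]
x 0.1641081842016746 y 0.0006008727263129882 dist to end 0.004859786717172496
```

```bash
python3 -c "
from h import *
hand_in(); go(.572,.149,.29,6.3)"
```

```text
the job is handed in; nothing more can be done
the job is handed in; nothing more can be done
```

The blue-knobbed steel carrier is hanging in the rail at the closed end, released, and the job is handed in. The robot's clock stood at about 9.6 s of the 40 s at my last reading. I gripped the knob from above, lifted the carrier and brought its neck in through the open end. Then I slid it home, lowered it until the collar took the weight (vertical force went from about -2.5 N to +5.5 N), and backed straight up.

**Last checks, before handing in:**
- **Hung position:** the knob is at x ≈ 0.164 m, y ≈ 0.001 m and z ≈ 0.034 m in the rail's frame, all inside the limits.
- **Upright:** it looks upright in all three pictures; I did not measure the angle.
- **Other carriers:** the white-knobbed and orange-knobbed ones are at the same pixel positions as at the start.
- **Gripper:** it is fully open, about 0.11 m above the release height, with no contact force.

The scene and side cameras disagreed by about 5 mm in y. I settled that with the wrist camera, whose readings fell between the two. No check failed, and the hand-in reports no verdict.

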